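Measuring instruments back into their fitted cases

ROBOT

A 6-joint arm with a two-finger parallel gripper is mounted at the origin on the work surface. World frame = base frame: x ahead of the robot, y to its left, z up, the work surface at z = 0. Lengths are in m, angles in rad, forces in N, time in s.
With the tool pointing down it reaches from about 0.275 to 0.85 m from the base axis. Payload 19 kg.
Tool frame: the origin (TCP) lies on the mounting face of the last link; the fingertips stand 173 mm ahead of it and the grasp point (between the pads) lies 155 mm ahead of it; z points along the fingers, y is the line along which they close (so a half turn about z gives the same grasp; the last joint's range is limited). The gripper opens to 85 mm and grips with 20 to 120 N. Pads are 22 mm wide; open, the fingers measure 114 mm over their backs; the gripper's body (76 mm by 85 mm) begins 54 mm behind the grasp point. The pads swing forward as they close: fully open they stand 13 mm farther back than shut.
Start: joints at [-1.285, 0.15, 1.437, -0, 1.554, -0.134], TCP at [0.234, -0.525, 0.405] pointing down, gripper open.
Joint ranges: [-2.8, 2.8], [-0.68, 2.1], [0.12, 2.68], [-1.39, 4.53], [0.16, 2.79], [-2.81, 2.81]. Speed limits (rad/s): [1.89, 1.89, 2.22, 3.01, 3.01, 3.01].

INTERFACE

Orientations are given as a unit quaternion [x, y, z, w].
In Python, from rig import bot, vision gives the robot as it stands.
- The arm moves only by the tool servo_tool, never from a script. Its arguments are lists of equal length, an entry for each row: "translation": the shift along the world's x, y, z in m, a list of three; "twist": the turn about the world's z in degrees. In form: {"translation": [[tx, ty, tz], ...], "twist": [twist, ...]}. A call has 1 to 12 rows; each row shifts and turns the commanded pose from where the row before left it; what a row does not reach is not made up. A row lasts 1/10 s, in which the tool goes at most 50 mm and 8.59 degrees, less where a joint would pass 70% of its speed; a pose out of reach is approached as far as the arm can. A call is refused whole if a number of a shift passes 0.05 or a number of a turn 8.59, either way. A call with a gripper value outside its range is refused whole. "grip" is the gripper's target within -1 to 1 (fully open at 1, half-way at 0, shut at -1), set as the call begins (left out, the last holds). The fingers move at their own pace and stop on an object; the grip force is fixed at half the most. Time passes only in rows, so rows that do not move let the fingers close. It gives the time, the measured TCP pose, the force, the opening and the grip force at its end, in the units of the state.
- bot.state(): the state, without advancing time (a new reading comes with each control period).
- vision.read_camera(name): name is "scene" or "side" or "wrist"; returns a dict with "color" (384x512x3 uint8, blue, green, red), "depth" (384x512 float32, m along the optical axis (not along the pixel's ray), 0 where there is no reading), "camera_matrix" (3x3 intrinsics, pixels), "distortion" ([k1, k2, p1, p2, k3] as OpenCV has them; the pictures are not rectified), "world_to_cam" (4x4, takes a point from world to camera coordinates). Camera axes: x right, y up, looking along -z (the intrinsics and any distortion apply to the point x, -y, -z); pixel columns grow to the right and rows downward; lengths in m; the calibration is good to about 2 mm. A picture is of the moment at which its call begins.
- bot.hand_in(): hands the job in; it is judged then, once.
The state is a dict: "time_s": time; "joints": joint angles; "dq": joint speeds; "joint_torque": joint torques, N m; "ee_pos": TCP position; "tool_rot": TCP orientation; "wrist_force": force on the tool from outside, world axes, zero at the start; "moment": the same for the moment, N m; "grip_width": finger opening in m; "grip_force": force on a finger pad.
Only numpy, scipy, OpenCV 4.12 (cv2) and the standard library are available. Lean on these libraries where they do the work, as an engineer would, in place of code of your own. Each camera call takes 0.05 s, during which the arm holds its last target. There are 200 camera calls.

TASK

The measuring job is finished: put the dial indicator, the setting ring, the plug gauge and the micrometer back, each lying flat at the bottom of the foam cut-out of its own case. They are precision instruments, so set each one down and do not let it drop; leave the oil bottle and the roll of tape alone.

Things in the scene. Friction and masses are not known exactly. Their poses are not given: they have to be found in the camera images.
- dial_center (a point): Dial indicator on its back: round body with black bezel and white face up, 42 mm diameter, 24 mm high; chrome stem and thin plunger along +x to 61 mm from the centre (axis 6 mm above underside), short cap along -x to 29 mm. Point: centre of the round body, 12 mm above its underside; z up. 0.13 kg. Grip across the round body along y.
- ring_center (a point): Setting ring: plain steel ring lying flat, 45 mm outside diameter, 22 mm bore, 18 mm high. Point: its centre, half-way up (9 mm above its underside), axis along z. 0.16 kg. Its turn about z does not matter.
- plug_center (a point): Plug gauge: rod 100 mm long lying along x; blue eight-sided handle 64 mm long, 20 mm across flats (two flats upright), a steel cylinder 17 mm in diameter at each end, 23 mm long at +x, 13 mm with a red ring at -x. Point: mid-length (handle's middle is 5 mm to -x), 10 mm above its underside. 0.15 kg. Either way round in its case is right.
- micrometer_center (a point): Outside micrometer lying flat, 130 mm long: chrome thimble 18 mm in diameter along x, from -12 to +38 mm, ratchet to +50 mm; sleeve from -12 to -32 mm; C-shaped frame from -32 to -80 mm, its bow (black grips) out to y = +37 mm. Point: on the thimble's axis near the balance point, 9 mm above the underside; grip here along y. z up. 0.19 kg.
- dial_case: Fixed dial indicator case, grey, 18 mm high, black foam; yellow floor of the cut-out 10 mm above the bench. Origin: on the bench, below where the instrument's centre belongs; x, y axes as the instrument's when home, z up. Cut-out (8 mm play): 58 mm disc at the origin and 24 mm wide channel along x from -37 to +69 mm (stem to +x); dark finger notches 34 mm wide to y = +-50 mm. Shell 130 x 118 mm.
- ring_case: Fixed setting ring case, grey, 18 mm high, black foam; yellow floor of the cut-out 10 mm above the bench. Origin: on the bench, below where the instrument's centre belongs; x, y axes as the instrument's when home, z up. Cut-out (8 mm play): 61 mm disc at the origin; dark finger notches 34 mm wide to y = +-50 mm. Shell 86 x 118 mm.
- plug_case: Fixed plug gauge case, grey, 18 mm high, black foam; yellow floor of the cut-out 10 mm above the bench. Origin: on the bench, below where the instrument's centre belongs; x, y axes as the instrument's when home, z up. Cut-out (8 mm play): slot 116 mm (x) by 36 mm, centred; dark finger notches 34 mm wide to y = +-36 mm. Shell 140 x 90 mm.
- micrometer_case: Fixed micrometer case, grey, 18 mm high, black foam; yellow floor of the cut-out 10 mm above the bench. Origin: on the bench, below where the instrument's centre belongs; x, y axes as the instrument's when home, z up. Cut-out (8 mm play): slot 34 mm wide, x -90 to +58 mm, with bay for the frame, x -90 to -18, to y = +46 mm; dark finger notches 34 mm wide to y = +-37 mm. Shell 168 x 106 mm.
- bottle: Bystander, leave alone: orange oil bottle with black cap, standing, 44 mm diameter, 110 mm high; origin at the centre of its underside.
- tape: Bystander, leave alone: roll of black tape lying flat, 60 mm diameter, 40 mm hole, 19 mm high; origin at the centre of its underside.

How it is judged:
At the end, for the whole second after the job is handed in: Each of the four instruments lies face up in the cut-out of its own case: its centre within 14 mm horizontally of the case's origin, down on the floor of the cut-out (within 3 mm), tilted by less than 0.06 rad, at rest and released (horizontal distance between dial_center and dial_case below 0.014 m and z of dial_center in the frame of dial_case below 0.025 m and angle between each of dial_center, ring_center, plug_center, micrometer_center's own z axis and vertical below 0.06 rad and linear speed of each of dial, ring, plug, micrometer below 0.02 m/s and contact force between the fingers and dial below 0.1 N and horizontal distance between ring_center and ring_case below 0.014 m and z of ring_center in the frame of ring_case below 0.022 m and contact force between the fingers and ring below 0.1 N and horizontal distance between plug_center and plug_case below 0.014 m and z of plug_center in the frame of plug_case below 0.023 m and contact force between the fingers and plug below 0.1 N and horizontal distance between micrometer_center and micrometer_case below 0.014 m and z of micrometer_center in the frame of micrometer_case below 0.022 m and contact force between the fingers and micrometer below 0.1 N); the robot touches nothing.
It fails at once if an instrument is let fall or thrown (faster than 0.6 m/s out of the fingers, as after a drop of about 20 mm) ((linear speed of dial above 0.6 m/s and contact force between the fingers and dial below 0.05 N) or (linear speed of ring above 0.6 m/s and contact force between the fingers and ring below 0.05 N) or (linear speed of plug above 0.6 m/s and contact force between the fingers and plug below 0.05 N) or (linear speed of micrometer above 0.6 m/s and contact force between the fingers and micrometer below 0.05 N)).
It fails at once if the oil bottle is pushed more than 30 mm or tipped over (distance of bottle from where it was at the start of the episode above 0.03 m or angle between bottle's own z axis and vertical above 0.5 rad).
It fails at once if the roll of tape is pushed more than 30 mm (distance of tape from where it was at the start of the episode above 0.03 m).
It also fails if it takes over 115 s, if anything falls off the work surface, if the arm or the gripper's body presses on something with over 40 N, if the wrist force passes 120 N, or if a joint passes its speed limit or range.

## Working session

There is one attempt and no reset: what is moved stays moved. The work goes in short steps, Python scripts to look and compute and a tool call to move; the robot and the scene stay as the last step left them, time stands still between calls to the robot, and variables do not carry over. Pictures are saved under pics/ and viewed, at most 14 in all, crops included, and the job is handed in when it is done.

Besides the shell and the picture viewer there is one more tool, called after ">>>" as name(argument=value, ...), one argument or row to a line, values as JSON. servo_tool: Moves the arm, as the interface text tells. Its arguments: {"type":"object","properties":{"translation":{"type":"array"},"twist":{"type":"array"},"grip":{"type":"number"}},"required":["translation","twist"]}

```bash
ls; mkdir -p pics; cat > h.py <<'E'
import numpy as np, cv2
from rig import bot, vision
def shot(n, save=None):
    c=vision.read_camera(n)
    if save: cv2.imwrite('pics/'+save+'.png',c['color'])
    return c
def world(c):
    "HxWx3 world points from depth"
    h,w=c['depth'].shape
    K=np.array(c['camera_matrix']);D=np.array(c['distortion'])
    u,v=np.meshgrid(np.arange(w),np.arange(h))
    p=cv2.undistortPoints(np.stack([u,v],-1).reshape(-1,1,2).astype(float),K,D).reshape(h,w,2)
    d=c['depth'].astype(float)
    pc=np.stack([p[...,0]*d,-p[...,1]*d,-d],-1)
    T=np.linalg.inv(np.array(c['world_to_cam']))
    return pc@T[:3,:3].T+T[:3,3]
def ray(c,uv,z):
    K=np.array(c['camera_matrix']);D=np.array(c['distortion'])
    p=cv2.undistortPoints(np.array(uv,float).reshape(-1,1,2),K,D).reshape(-1,2)
    d=np.c_[p[:,0],-p[:,1],-np.ones(len(p))]
    T=np.linalg.inv(np.array(c['world_to_cam']))
    d=d@T[:3,:3].T;o=T[:3,3]
    return o+d*((z-o[2])/d[:,2])[:,None]
E
python3 - <<'E'
from h import *
s=bot.state();print({k:np.round(s[k],3) for k in s})
ims=[]
for n in('scene','side','wrist'):
    c=shot(n,n+'0');ims.append(c)
    T=np.linalg.inv(c['world_to_cam']);print(n,T[:3,3].round(3),(-T[:3,2]).round(3),c['camera_matrix'][0][0],c['distortion'],(c['depth']>0).mean())
E
```

```text
pics
{'time_s': np.float64(0.0), 'joints': array([-1.285,  0.151,  1.438,  0.   ,  1.554, -0.134]), 'dq': array([-0.001, -0.001,  0.002, -0.002, -0.   ,  0.002]), 'joint_torque': array([ 1.0000e-03, -7.1304e+01, -5.7087e+01, -0.0000e+00,  8.0000e-03,
       -0.0000e+00]), 'ee_pos': array([ 0.234, -0.525,  0.404]), 'tool_rot': array([ 0.978,  0.208, -0.   , -0.001]), 'wrist_force': array([ 0.694, -0.187, -0.021]), 'moment': array([-0.003,  0.033,  0.009]), 'grip_force': np.float64(0.0), 'grip_width': np.float64(0.085)}
scene [1.314 0.163 1.027] [-0.629 -0.116 -0.769] 489.7700747511026 [-0.06273276  0.          0.          0.          0.        ] 0.9960683186848959
side [0.113 0.715 0.937] [ 0.329 -0.579 -0.746] 455.3970471826165 [0.01492285 0.         0.         0.         0.        ] 0.9959971110026041
wrist [ 0.299 -0.495  0.373] [-0.258 -0.114 -0.959] 298.32863160123856 [-0.01133954  0.          0.          0.          0.        ] 0.9958038330078125
```

View pics/scene0.png

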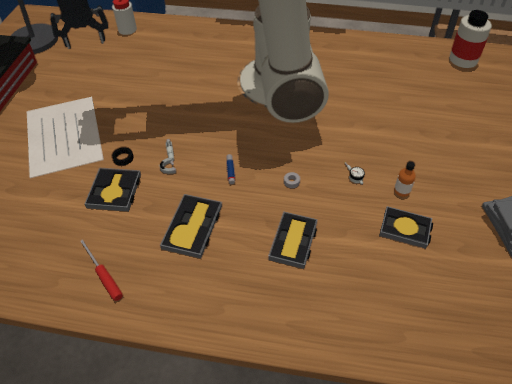

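View pics/side0.png

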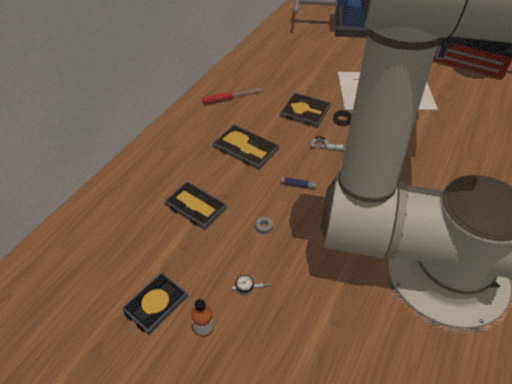

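Scene view: cases from left to right are dial (113,190), micrometer (192,225), plug (293,240) and ring (406,227). Instruments: micrometer (168,158), plug (231,168), ring (292,180), dial (357,174). Tape is at (122,156) and the bottle at (405,182).

```bash
python3 - <<'E'
from h import *
def comps(name,boxes):
    c=shot(name); W=world(c)
    print(name,'table z',np.median(W[200:300,150:400,2][W[200:300,150:400,2]<.01]).round(4))
    hsv=cv2.cvtColor(c['color'],cv2.COLOR_BGR2HSV)
    yel=((hsv[...,0]>18)&(hsv[...,0]<32)&(hsv[...,1]>170)&(hsv[...,2]>140)).astype(np.uint8)
    for n,(u0,v0,u1,v1) in boxes.items():
        sl=(slice(v0,v1),slice(u0,u1)); P=W[sl].reshape(-1,3)
        if 'case' in n:
            uv=np.argwhere(yel[sl])[:,::-1]+[u0,v0]
            y=ray(c,uv,.010)[:,:2]
            m=(P[:,2]>.012)&(P[:,2]<.026); q=P[m,:2]
            r=cv2.minAreaRect((q*1000).astype(np.float32))
            ry=cv2.minAreaRect((y*1000).astype(np.float32))
            print(n,'shell',np.round(r[0]),np.round(r[1]),round(r[2],1),'z',P[m,2].mean().round(4),'| yel',np.round(ry[0]),np.round(ry[1]),round(ry[2],1),'mean',(y.mean(0)*1000).round())
        else:
            m=(P[:,2]>.005)&(P[:,2]<.04); q=P[m,:2]
            r=cv2.minAreaRect((q*1000).astype(np.float32))
            print(n,np.round(r[0]),np.round(r[1]),round(r[2],1),'mean',(q.mean(0)*1000).round(),'zmax',np.percentile(P[m,2],97).round(4),m.sum())
comps('scene',{'dial_case':(80,162,146,215),'mic_case':(155,190,228,262),'plug_case':(262,207,322,272),'ring_case':(372,203,440,250),'mic':(152,135,185,180),'plug':(220,148,243,190),'ring':(278,168,306,193),'dial':(338,157,372,188),'tape':(105,143,138,170),'bottle':(390,155,418,203)})
comps('side',{'dial_case':(276,90,333,130),'mic_case':(208,122,282,170),'plug_case':(160,180,230,230),'ring_case':(118,270,190,334),'plug':(275,172,322,194),'ring':(250,212,278,236),'dial':(228,270,276,296)})
E
python3 - <<'E'
from h import *
# orthophoto, z=0.015 plane, 2 px/mm-> 1.2px/mm
c=cv2.imread('pics/scene0.png')
cam=shot('scene');K=np.array(cam['camera_matrix']);D=np.array(cam['distortion']);M=np.array(cam['world_to_cam'])
s=.001
ys=np.arange(.42,-.38,-s);xs=np.arange(.80,.30,-s)
Y,X=np.meshgrid(ys,xs)
P=np.stack([X,Y,np.full_like(X,.012),np.ones_like(X)],-1)@M.T
q=P[...,:3]*[1,-1,-1]
uv,_=cv2.projectPoints(q.reshape(-1,1,3),np.zeros(3),np.zeros(3),K,D)
uv=uv.reshape(X.shape+(2,)).astype(np.float32)
o=cv2.remap(cam['color'],uv[...,0],uv[...,1],cv2.INTER_CUBIC)
for i in range(0,500,100):cv2.line(o,(0,i),(799,i),(255,255,0),1)
for i in range(20,800,100):cv2.line(o,(i,0),(i,499),(255,255,0),1)
cv2.imwrite('pics/ortho.png',o)
E
```

```text
scene table z -0.0001
dial_case shell [ 534. -381.] [165. 126.] 3.9 z 0.0175 | yel [ 546. -390.] [95. 54.] 21.4 mean [ 552. -384.]
mic_case shell [ 629. -136.] [113. 174.] 84.8 z 0.0172 | yel [ 627. -148.] [ 59. 142.] 83.4 mean [ 638. -144.]
plug_case shell [631. 122.] [ 95. 147.] 82.4 z 0.0172 | yel [629. 121.] [ 35. 110.] 82.6 mean [625. 121.]
ring_case shell [551. 400.] [123.  94.] 79.0 z 0.0168 | yel [546. 399.] [54. 55.] 28.7 mean [546. 399.]
mic [ 400. -265.] [159.  81.] 17.7 mean [ 419. -263.] zmax 0.0204 288
plug [414. -89.] [135.  45.] 15.1 mean [433. -82.] zmax 0.0226 212
ring [435.  94.] [45. 61.] 62.3 mean [444.  91.] zmax 0.0222 196
dial [391. 267.] [77. 82.] 86.5 mean [398. 263.] zmax 0.0283 232
tape [ 438. -401.] [106.  91.] 21.7 mean [ 437. -400.] zmax 0.0231 301
bottle [389. 400.] [ 65. 142.] 86.0 mean [437. 389.] zmax 0.039 152
side table z 0.001
dial_case shell [ 549. -378.] [133. 133.] 3.6 z 0.0174 | yel [ 576. -358.] [0. 0.] 0.0 mean [ 576. -358.]
mic_case shell [ 630. -135.] [116. 172.] 84.3 z 0.0174 | yel [ 640. -137.] [ 2. 94.] 75.0 mean [ 643. -137.]
plug_case shell [632. 125.] [ 97. 144.] 82.9 z 0.0175 | yel [639. 118.] [24. 97.] 79.2 mean [647. 115.]
ring_case shell [549. 404.] [125.  90.] 81.4 z 0.0173 | yel [551. 401.] [50. 46.] 19.8 mean [550. 402.]
plug [421. -81.] [113.  74.] 23.7 mean [426. -75.] zmax 0.0224 260
ring [439.  96.] [44. 43.] 89.6 mean [439.  98.] zmax 0.022 221
dial [385. 254.] [98. 58.] 31.5 mean [390. 269.] zmax 0.0285 361
```

View pics/ortho.png

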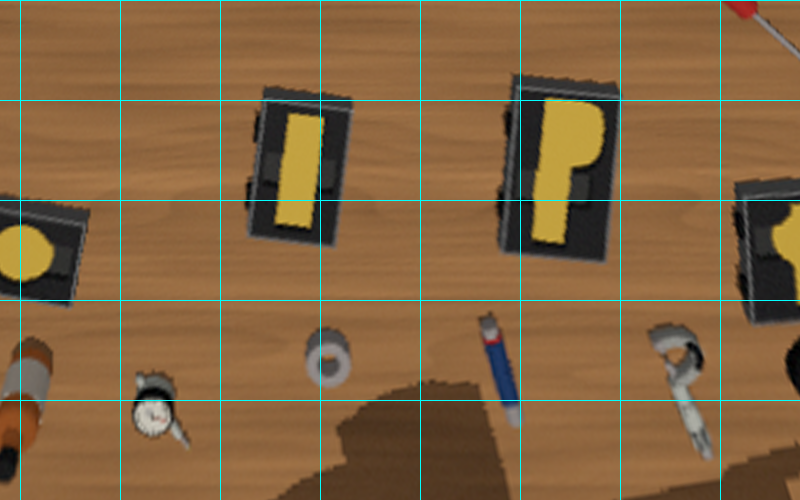

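Ortho view: all cases are clear. The dial, plug and micrometer headings are roughly known, so I'll move above the micrometer for a close look.

>>> servo_tool(
  translation=[
    [0.02, 0.033, -0.008],
    [0.02, 0.033, -0.008],
    [0.02, 0.033, -0.008],
    [0.02, 0.033, -0.008],
    [0.02, 0.033, -0.008],
    [0.02, 0.033, -0.008],
    [0.02, 0.033, -0.008],
    [0.02, 0.03, -0.008],
    [0, 0, 0],
    [0, 0, 0],
  ],
  twist=[-2, -2, -2, -2, -1, 0, 0, 0, 0, 0],
)

```text
time_s: 1.3
ee_pos: [0.3946, -0.2636, 0.3407]
tool_rot: [0.991, 0.132, -0.0, -0.0]
wrist_force: [-1.0, -0.3, 0.8]
grip_width: 0.0855
grip_force: 0.0
```

```bash
python3 - <<'E'
from h import *
s=bot.state();print(s['ee_pos'].round(4) if hasattr(s['ee_pos'],'round') else s['ee_pos'])
c=shot('wrist','w1');np.savez('w1.npz',**{k:np.array(v) for k,v in c.items()})
W=world(c)
P=W.reshape(-1,3);m=(P[:,2]>.005)&(P[:,2]<.03);print(m.sum())
E
```

```text
[ 0.3946 -0.2636  0.3407]
23973
```

View pics/w1.png

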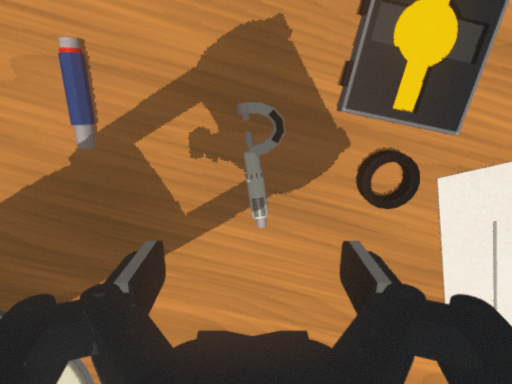

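Wrist view 1: the micrometer's ratchet is at (262,227), its frame is at the top, and the bow points right (black grip at (278,125)). The plug is at (77,95), and the dial case disc at (426,32) has its channel towards (405,110).

```bash
cat >> h.py <<'E'
def top(c,box,z,thr=.004):
    "world xy (mm) of pixels standing above bench in box, cast at height z"
    W=world(c);u0,v0,u1,v1=box
    m=np.zeros(W.shape[:2],np.uint8);m[v0:v1,u0:u1]=((W[v0:v1,u0:u1,2]>thr)&(W[v0:v1,u0:u1,2]<.05))
    n,l,st,_=cv2.connectedComponentsWithStats(m)
    k=1+np.argmax(st[1:,4]);uv=np.argwhere(l==k)[:,::-1]
    return ray(c,uv,z)[:,:2]*1000, W[l==k]
def line(p):
    vx,vy,x,y=cv2.fitLine(p.astype(np.float32),cv2.DIST_HUBER,0,.01,.01).ravel()
    return np.degrees(np.arctan2(vy,vx)),np.array([x,y])
E
python3 - <<'E'
from h import *
c=np.load('w1.npz')
P,W=top(c,(180,90,330,235),.010)
print('z',np.percentile(W[:,2],[50,95]),len(P))
# thimble: points at lower rows
uv=[(262,227),(256,190),(250,152),(246,107),(283,127)]
print(ray(c,uv,.012)[:,:2].round(4)*1000)
a,b=line(P)
print(a,b)
# refine: rough axis from ratchet to sleeve, widths along axis
T=ray(c,[(262,227)],.012)[0,:2]*1000
d=T-ray(c,[(250,152)],.012)[0,:2]*1000;d/=np.linalg.norm(d)
for it in range(3):
    n=np.array([-d[1],d[0]]);s=(P-T)@d;t=(P-T)@n
    q=P[(s>-68)&(s<2)&(abs(t)<14)]
    a,b=line(q);e=np.array([np.cos(np.radians(a)),np.sin(np.radians(a))]);d=e*np.sign(e@d);T=b
n=np.array([-d[1],d[0]]);s=(P-T)@d;t=(P-T)@n
print('axis angle',np.degrees(np.arctan2(d[1],d[0])),'s range',s.min(),s.max(),'t range',t.min(),t.max())
end=T+d*s.max();print('end',end,'centre(from ratchet)',end-50*d,'from frame',T+d*(s.min()+80))
for s0 in range(-100,40,8):
    k=abs(s-s.max()-0-s0)<4
    if k.any():print(s0,t[k].min().round(1),t[k].max().round(1))
E
```

```text
z [0.01462172 0.0177056 ] 2326
[[ 342.3 -288. ]
 [ 380.6 -270.7]
 [ 417.2 -254.4]
 [ 458.1 -239.4]
 [ 449.4 -279.1]]
14.78477 [ 401.1143  -267.45987]
axis angle -158.94715004182595 s range -34.661220197791764 96.57814620731645 t range -10.478652173544338 34.11647970534722
end [ 340.76671977 -286.46881146] centre(from ratchet) [ 387.42919345 -268.50736452] from frame [ 388.58583149 -268.06214824]
-100 -5.7 34.1
-92 -5.3 30.7
-84 -8.9 25.2
-76 -9.0 7.3
-68 -8.3 6.9
-60 -9.9 8.5
-52 -9.1 8.7
-44 -8.9 8.9
-36 -8.5 9.3
-28 -8.2 9.6
-20 -7.9 10.0
-12 -7.4 9.8
-4 -3.9 7.0
```

>>> servo_tool(
  translation=[
    [-0.0016, -0.0012, -0.02],
    [-0.0016, -0.0012, -0.03],
    [-0.0017, -0.0012, -0.03],
    [-0.0017, -0.0013, -0.03],
    [0, 0, -0.03],
    [0, 0, -0.015],
    [0, 0, -0.0097],
    [0, 0, 0],
    [0, 0, 0],
  ],
  twist=[1.9, 1.9, 1.9, 1.9, 0, 0, 0, 0, 0],
)

```text
time_s: 2.25
ee_pos: [0.3878, -0.2696, 0.1767]
tool_rot: [0.981, 0.196, 0.0, 0.0]
wrist_force: [-0.4, -1.0, 0.3]
grip_width: 0.0854
grip_force: 0.0
```

>>> servo_tool(
  translation=[
    [0, 0, 0],
    [0, 0, 0],
    [0, 0, 0],
    [0, 0, 0],
    [0, 0, 0],
    [0, 0, 0],
    [0, 0, 0],
    [0, 0, 0],
    [0, 0, 0],
    [0, 0, 0],
  ],
  twist=[0, 0, 0, 0, 0, 0, 0, 0, 0, 0],
  grip=-1,
)

```text
time_s: 3.25
ee_pos: [0.3878, -0.269, 0.1764]
tool_rot: [0.981, 0.196, 0.0, 0.0]
wrist_force: [-1.1, 0.3, 6.8]
grip_width: 0.0155
grip_force: 58.4
```

>>> servo_tool(
  translation=[
    [0, 0, 0.01],
    [0, 0, 0.02],
    [0, 0, 0.03],
    [0, 0, 0.03],
    [0, 0, 0.0],
    [0, 0, 0],
  ],
  twist=[0, 0, 0, 0, 0, 0],
)

```text
time_s: 3.85
ee_pos: [0.3877, -0.2689, 0.2665]
tool_rot: [0.981, 0.196, 0.0, 0.0]
wrist_force: [-0.5, -0.0, -2.0]
grip_width: 0.0152
grip_force: 59.0
```

```bash
python3 - <<'E'
from h import *
s=bot.state();print(s['grip_width'],s['grip_force'],s['wrist_force'])
a=shot('wrist');b=shot('scene')
W=world(a);print(W[100:230:10,245:275:10,2].round(3))
x=cv2.resize(b['color'][100:220,110:250],(0,0),fx=3,fy=3)
o=np.zeros((384,512+420,3),np.uint8);o[:,:512]=a['color'];o[:360,512:]=x
cv2.imwrite('pics/g1.png',cv2.resize(o,(800,330)))
E
```

```text
0.015198616467725122 58.96491587162018 [-0.48742643 -0.04095495 -2.03761428]
[[ 0.104  0.105  0.105]
 [ 0.099  0.101 -0.   ]
 [-0.     0.    -0.   ]
 [-0.002 -0.001 -0.   ]
 [-0.002 -0.002 -0.   ]
 [ 0.1    0.1   -0.002]
 [ 0.1    0.102 -0.001]
 [ 0.099  0.101 -0.001]
 [ 0.     0.104  0.105]
 [ 0.102  0.105  0.104]
 [ 0.105  0.106  0.104]
 [ 0.105  0.106  0.103]
 [ 0.106  0.106  0.104]]
```

View pics/g1.png

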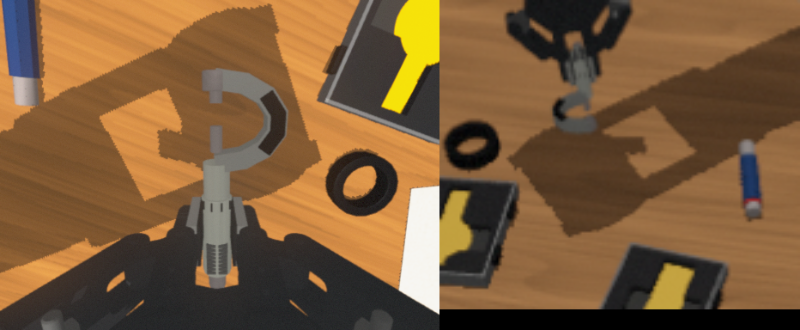

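Micrometer is held squarely. I'll move to a spot where both the micrometer and dial cases are visible beside the load.

>>> servo_tool(
  translation=[
    [0.0255, 0, 0.0172],
    [0.0255, 0, 0.0172],
    [0.0255, 0, 0.0172],
    [0.0255, 0, 0.0172],
    [0.0255, 0, 0.0172],
    [0.0255, 0, 0.0172],
    [0, 0, 0],
    [0, 0, 0],
  ],
  twist=[-4.7, -4.7, -4.7, -4.7, -4.7, -4.7, 0, 0],
)

```text
time_s: 4.75
ee_pos: [0.5409, -0.2689, 0.3676]
tool_rot: [0.999, -0.048, -0.001, -0.001]
wrist_force: [-0.6, -0.1, -2.0]
grip_width: 0.0152
grip_force: 59.0
```

```bash
python3 - <<'E'
from h import *
c=shot('wrist','w2');np.savez('w2.npz',**{k:np.array(v) for k,v in c.items()})
s=bot.state();print(s['ee_pos'],s['tool_rot'],s['time_s'])
hsv=cv2.cvtColor(c['color'],cv2.COLOR_BGR2HSV)
y=((hsv[...,0]>18)&(hsv[...,0]<34)&(hsv[...,1]>170)&(hsv[...,2]>120)).astype(np.uint8)
n,l,st,ce=cv2.connectedComponentsWithStats(y);print(st[st[:,4]>300])
E
```

```text
[ 0.54044996 -0.26890059  0.36755229] [ 9.98853812e-01 -4.78468393e-02 -1.13823776e-03 -6.68618487e-04] 4.8
[[     0      0    512    384 187081]
 [    89     18     66    150   6559]
 [   334    102     47     98   2968]]
```

View pics/w2.png

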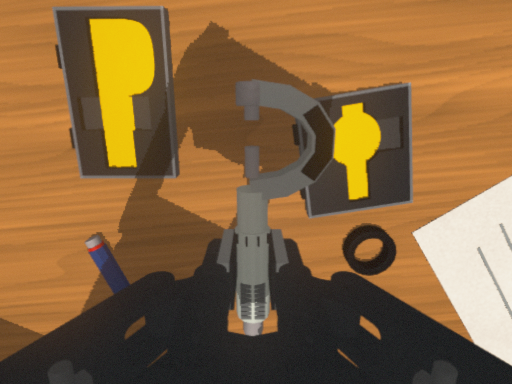

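Wrist view 2: micrometer case yellow spans (89–155, 18–168), with the bay on the right and the slot end at (122,166). Dial case disc is at (355,137), its stem channel end at (358,198), and the cap end at the top (352,104).

```bash
cat >> h.py <<'E'
def cutout(c,box,zt=.018,zb=.010):
    "cut-out outline in mm: rim height where the near wall hides the floor, floor height elsewhere"
    hsv=cv2.cvtColor(c['color'],cv2.COLOR_BGR2HSV)
    y=((hsv[...,0]>18)&(hsv[...,0]<34)&(hsv[...,1]>170)&(hsv[...,2]>110)).astype(np.uint8)
    u0,v0,u1,v1=box;m=np.zeros_like(y);m[v0:v1,u0:u1]=y[v0:v1,u0:u1]
    m=cv2.morphologyEx(m,cv2.MORPH_OPEN,np.ones((3,3)))
    ct=max(cv2.findContours(m,cv2.RETR_EXTERNAL,cv2.CHAIN_APPROX_NONE)[0],key=cv2.contourArea).reshape(-1,2)
    d=cv2.GaussianBlur(m.astype(np.float32),(0,0),2)
    gx=cv2.Sobel(d,-1,1,0);gy=cv2.Sobel(d,-1,0,1)
    g=-np.stack([gx,gy],-1)[ct[:,1],ct[:,0]];g/=np.linalg.norm(g,axis=1)[:,None]
    ct=ct+.5*g # outer pixel edge
    lo=ray(c,ct,zb)[:,:2];out=ray(c,ct+2*g,zb)[:,:2]-lo
    cam=np.linalg.inv(c['world_to_cam'])[:2,3]
    near=((cam-lo)*out).sum(1)>0
    return np.where(near[:,None],ray(c,ct,zt)[:,:2],lo)*1000
def edgefit(P,o,ang,edges):
    "edges: list of (axis 'x'/'y', value, lo, hi of other coord); refine case origin and heading"
    from scipy.optimize import least_squares
    def loc(p):
        a=np.radians(p[2]);R=np.array([[np.cos(a),-np.sin(a)],[np.sin(a),np.cos(a)]]);return (P-p[:2])@R
    p=np.array([*o,ang],float)
    for tol in(14,8,5,4,4):
        q=loc(p);sel=[]
        for ax,v,lo,hi in edges:
            i=0 if ax=='x' else 1
            sel.append((i,v,(abs(q[:,i]-v)<tol)&(q[:,1-i]>lo)&(q[:,1-i]<hi)))
        f=lambda p:np.concatenate([loc(p)[k,i]-v for i,v,k in sel])
        r=least_squares(f,p,loss='soft_l1',x_scale=[1,1,1]);p=r.x
    print('fit',p.round(1),[(round(float(np.mean(loc(p)[k,i]-v)),1),int(k.sum())) for i,v,k in sel]);return p
E
python3 - <<'E'
from h import *
c={k:v for k,v in np.load('w2.npz').items()}
P=cutout(c,(60,5,175,180))
edgefit(P,(616,-134),174.5,[('y',-17,-80,-20),('y',-17,20,52),('x',58,-12,12),('y',17,22,52),('x',-90,-10,30),('y',46,-60,-45)])
Q=cutout(c,(325,90,400,215))
x=Q[(np.abs(Q-np.median(Q,0)).max(1)<200)]
(cx,cy),r=cv2.minEnclosingCircle(x.astype(np.float32));print(cx,cy,r)
d0=ray(c,[(355,137),(358,198)],.012)[:,:2]*1000;print(d0)
v=d0[1]-d0[0];a=np.degrees(np.arctan2(v[1],v[0]));print(a)
p=edgefit(Q,d0[0],a,[('y',12,34,64),('y',-12,34,64),('x',69,-9,9),('x',-37,-9,9)])
R=np.hypot(*(Q-p[:2]).T);k=(R<35)&(R>22);k2=Q[k];
print(k2.mean(0))
A=np.c_[2*k2,np.ones(len(k2))];s=np.linalg.lstsq(A,(k2**2).sum(1),rcond=None)[0];print('circle',s[:2],np.sqrt(s[2]+s[0]**2+s[1]**2))
E
```

```text
fit [ 615.  -130.7  174.8] [(-0.2, 64), (-0.5, 30), (0.4, 21), (0.7, 28), (-0.1, 40), (1.0, 17)]
547.9722900390625 -379.2746276855469 54.348793029785156
[[ 565.7576216  -381.42940346]
 [ 496.10808601 -385.01991927]]
-177.04894722084865
fit [ 564.  -380.4 -176.5] [(0.7, 25), (-0.7, 25), (0.3, 15), (-0.3, 14)]
[ 564.57461476 -381.08632641]
circle [ 564.10909749 -381.73213253] 28.923281183475726
```

>>> servo_tool(
  translation=[
    [0.0186, 0.0345, 0],
    [0.0186, 0.0345, 0],
    [0.0186, 0.0345, -0.02],
    [0.0187, 0.0345, -0.03],
    [0, 0, -0.03],
    [0, 0, -0.03],
    [0, 0, -0.03],
    [0, 0, -0.02],
    [0, 0, -0.01],
    [0, 0, 0],
    [0, 0, 0],
  ],
  twist=[0, 0, 0, 0, 0, 0, 0, 0, 0, 0, 0],
)

```text
time_s: 5.9
ee_pos: [0.6152, -0.1312, 0.2]
tool_rot: [0.999, -0.048, 0.0, 0.0]
wrist_force: [0.2, 0.6, -1.9]
grip_width: 0.0154
grip_force: 59.1
```

```bash
python3 - <<'E'
from h import *
a=shot('wrist');b=shot('scene')
x=cv2.resize(b['color'][160:280,130:260],(0,0),fx=3,fy=3)
o=np.zeros((384,512+390,3),np.uint8);o[:,:512]=a['color'];o[:360,512:]=x
cv2.imwrite('pics/p1.png',cv2.resize(o,(800,340)))
E
```

```text
(no output)
```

View pics/p1.png

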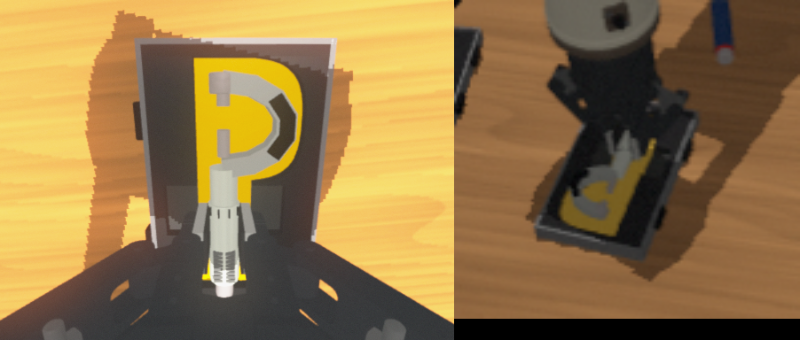

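The micrometer sits centred over its cut-out, with an even yellow margin around the frame. Lowering.

>>> servo_tool(
  translation=[
    [0, 0, -0.005],
    [0, 0, -0.005],
    [0, 0, -0.003],
    [0, 0, -0.0005],
    [0, 0, 0],
    [0, 0, 0],
  ],
  twist=[0, 0, 0, 0, 0, 0],
)

```text
time_s: 6.6
ee_pos: [0.6152, -0.1309, 0.1863]
tool_rot: [0.999, -0.048, 0.0, -0.0]
wrist_force: [-6.7, 2.7, 11.5]
grip_width: 0.0154
grip_force: 60.5
```

>>> servo_tool(
  translation=[
    [0, 0, 0],
    [0, 0, 0],
    [0, 0, 0],
    [0, 0, 0],
    [0, 0, 0],
    [0, 0, 0],
  ],
  twist=[0, 0, 0, 0, 0, 0],
  grip=-0.25,
)

```text
time_s: 7.2
ee_pos: [0.6152, -0.131, 0.1856]
tool_rot: [0.999, -0.048, -0.0, -0.0]
wrist_force: [-0.6, -0.3, 0.5]
grip_width: 0.0324
grip_force: 0.0
```

>>> servo_tool(
  translation=[
    [0, 0, 0.01],
    [0, 0, 0.03],
    [0, 0, 0.05],
    [-0.03, 0.01, 0.03],
    [-0.045, 0.01, 0.02],
    [-0.045, 0.01, 0.01],
    [-0.04, 0.01, 0.0],
    [-0.03, 0, 0],
    [0, 0, 0],
    [0, 0, 0],
  ],
  twist=[0, 0, 0, 0, 0, 0, 0, 0, 0, 0],
)

```text
time_s: 8.2
ee_pos: [0.4252, -0.091, 0.3367]
tool_rot: [0.999, -0.049, 0.001, 0.0]
wrist_force: [-0.0, -0.6, -0.7]
grip_width: 0.032
grip_force: 0.0
```

```bash
python3 - <<'E'
from h import *
c=shot('wrist','w3');np.savez('w3.npz',**{k:np.array(v) for k,v in c.items()})
s=bot.state();print(s['ee_pos'],s['tool_rot'])
for f,box in(('w1',(40,25,110,160)),):
    c=dict(np.load(f+'.npz'))
    for z in(.010,.013):
        P,W=top(c,box,z);a,b=line(P);d=np.array([np.cos(np.radians(a)),np.sin(np.radians(a))]);s=(P-b)@d;t=(P-b)@[-d[1],d[0]]
        print('plug',z,a,b+d*(s.max()+s.min())/2,s.max()-s.min(),t.max()-t.min())
E
```

```text
[ 0.42576268 -0.09112805  0.33634378] [ 9.98821726e-01 -4.85246523e-02  7.00291802e-04  1.64831095e-04]
plug 0.01 16.238396 [427.15640277 -80.34142653] 100.98194112089217 25.039969173416566
plug 0.013 16.23044 [427.52127257 -81.99394739] 99.96770504666884 24.792283340164396
```

View pics/w3.png

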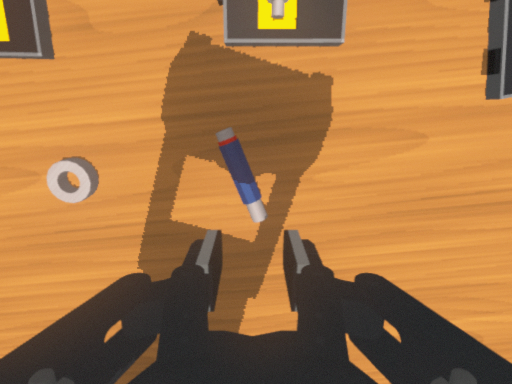

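Wrist view 3: plug runs from (226,132), the red end, to (259,218). The ring is at (69,181).

```bash
python3 - <<'E'
from h import *
c=dict(np.load('w3.npz'))
for z in(.010,.013):
    P,W=top(c,(200,115,280,230),z);a,b=line(P);d=np.array([np.cos(np.radians(a)),np.sin(np.radians(a))]);s=(P-b)@d;t=(P-b)@[-d[1],d[0]]
    print('plug',z,a,b+d*(s.max()+s.min())/2,s.max()-s.min(),t.max()-t.min(),t.max()+t.min())
P,W=top(c,(30,145,110,220),.018,.0155);(cx,cy),r=cv2.minEnclosingCircle(P.astype(np.float32));print('ring',cx,cy,r,len(P))
E
```

```text
plug 0.01 16.26684 [425.69241636 -81.13261007] 102.58799876138954 20.957280222583506 0.18988480136956376
plug 0.013 16.249998 [426.39489939 -81.25706498] 101.54537048339857 20.736648141752134 0.10385830320216982
ring 439.8233642578125 92.2030029296875 22.355154037475586 1126
```

>>> servo_tool(
  translation=[
    [0.0004, 0.0033, -0.01],
    [0, 0.0033, -0.03],
    [0, 0.0033, -0.03],
    [0, 0, -0.03],
    [0, 0, -0.03],
    [0, 0, -0.015],
    [0, 0, -0.01],
    [0, 0, -0.0055],
    [0, 0, 0],
    [0, 0, 0],
  ],
  twist=[7.3, 7.3, 7.2, 0, 0, 0, 0, 0, 0, 0],
  grip=0.4,
)

```text
time_s: 9.25
ee_pos: [0.4263, -0.0812, 0.1757]
tool_rot: [0.99, 0.141, 0.0, 0.0]
wrist_force: [0.2, -0.0, 0.4]
grip_width: 0.0595
grip_force: 0.0
```

>>> servo_tool(
  translation=[
    [0, 0, 0],
    [0, 0, 0],
    [0, 0, 0],
    [0, 0, 0],
    [0, 0, 0],
    [0, 0, 0],
    [0, 0, 0],
    [0, 0, 0],
  ],
  twist=[0, 0, 0, 0, 0, 0, 0, 0],
  grip=-1,
)

```text
time_s: 10.05
ee_pos: [0.426, -0.0812, 0.1757]
tool_rot: [0.99, 0.141, 0.0, 0.0]
wrist_force: [-3.3, 0.9, 10.4]
grip_width: 0.0183
grip_force: 58.7
```

>>> servo_tool(
  translation=[
    [0, 0, 0.015],
    [0, 0, 0.03],
    [0, 0, 0.045],
    [0.0149, 0.0414, 0.013],
    [0.0149, 0.0414, 0.013],
    [0.0149, 0.0414, 0.013],
    [0.0149, 0.0414, 0.013],
    [0.0149, 0.0414, 0.013],
    [0.0149, 0.0414, 0.013],
    [0.0149, 0.0414, 0.013],
    [0.0149, 0.0414, 0.013],
  ],
  twist=[0, 0, 0, -2.9, -2.9, -2.9, -2.9, -2.9, -2.9, -2.9, -2.9],
)

```text
time_s: 11.15
ee_pos: [0.5452, 0.252, 0.3696]
tool_rot: [0.998, -0.062, 0.0, -0.0]
wrist_force: [1.9, -1.2, -2.2]
grip_width: 0.0187
grip_force: 59.6
```

>>> servo_tool(
  translation=[
    [0, 0, 0],
    [0, 0, 0],
  ],
  twist=[0, 0],
)

```text
time_s: 11.35
ee_pos: [0.545, 0.2508, 0.3686]
tool_rot: [0.998, -0.06, -0.0, 0.0]
wrist_force: [0.3, -0.1, -1.9]
grip_width: 0.0185
grip_force: 59.7
```

```bash
python3 - <<'E'
from h import *
c=shot('wrist','w4');np.savez('w4.npz',**{k:np.array(v) for k,v in c.items()})
s=bot.state();print(s['ee_pos'],s['tool_rot'],s['time_s'])
hsv=cv2.cvtColor(c['color'],cv2.COLOR_BGR2HSV)
y=((hsv[...,0]>18)&(hsv[...,0]<34)&(hsv[...,1]>170)&(hsv[...,2]>110)).astype(np.uint8)
n,l,st,ce=cv2.connectedComponentsWithStats(y);print(st[st[:,4]>300])
E
```

```text
[0.54484173 0.24994459 0.36852701] [ 9.98188104e-01 -6.01682739e-02 -4.73700440e-04  2.53122797e-04] 11.4
[[     0      0    512    384 190187]
 [   347      9     46    123   4232]
 [    95    156     55     52   2189]]
```

View pics/w4.png

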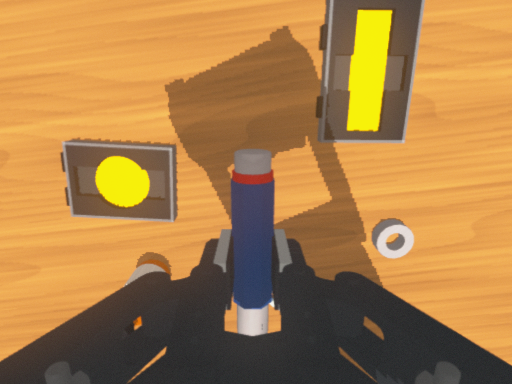

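Wrist view 4: the plug case slot spans (347–393, 9–132), and the ring case disc is at (122,182) with notches left and right. The plug is held straight.

```bash
python3 - <<'E'
from h import *
c=dict(np.load('w4.npz'))
P=cutout(c,(335,0,410,140))
edgefit(P,(629,121),-7,[('y',-18,-50,-20),('y',-18,20,50),('x',58,-13,13),('y',18,-50,-20),('y',18,20,50),('x',-58,-13,13)])
Q=cutout(c,(80,145,170,215))
A=np.c_[2*Q,np.ones(len(Q))];s=np.linalg.lstsq(A,(Q**2).sum(1),rcond=None)[0];print('ring case',s[:2],np.sqrt(s[2]+s[0]**2+s[1]**2))
S,W=top(c,(50,125,190,235),.018,.013);r=cv2.minAreaRect(S.astype(np.float32));print('shell',r)
P,W=top(c,(360,205,430,270),.018,.0155);(cx,cy),r=cv2.minEnclosingCircle(P.astype(np.float32));print('ring',cx,cy,r,len(P))
# bottle cap/body
W=world(c);print('bottle',W[262,140:165:4].round(3).tolist())
E
```

```text
fit [631.4 122.2  -7. ] [(-1.0, 29), (-0.7, 33), (0.5, 26), (0.9, 30), (0.7, 35), (-0.6, 24)]
ring case [548.20437183 398.63601451] 31.65214429906179
shell ((549.0595703125, 399.91094970703125), (122.37752532958984, 86.88499450683594), 80.05156707763672)
ring 440.7900085449219 95.04468536376953 22.229991912841797 738
bottle [[0.44, 0.408, -0.0], [0.444, 0.399, 0.008], [0.444, 0.393, 0.01], [0.444, 0.388, 0.01], [0.442, 0.384, 0.008], [0.44, 0.38, 0.005], [0.436, 0.377, -0.0]]
```

>>> servo_tool(
  translation=[
    [0.02165, -0.0319, 0],
    [0.02165, -0.0319, 0],
    [0.02165, -0.0319, -0.02],
    [0.02165, -0.0319, -0.03],
    [0, 0, -0.03],
    [0, 0, -0.03],
    [0, 0, -0.03],
    [0, 0, -0.02],
    [0, 0, -0.0085],
    [0, 0, 0],
    [0, 0, 0],
  ],
  twist=[0, 0, 0, 0, 0, 0, 0, 0, 0, 0, 0],
)

```text
time_s: 12.5
ee_pos: [0.6318, 0.122, 0.2018]
tool_rot: [0.998, -0.061, 0.001, -0.0]
wrist_force: [1.3, 0.2, -1.1]
grip_width: 0.0184
grip_force: 59.7
```

>>> servo_tool(
  translation=[
    [0, 0, -0.005],
    [0, 0, -0.005],
    [0, 0, -0.003],
    [0, 0, -0.0015],
    [0, 0, 0],
    [0, 0, 0],
  ],
  twist=[0, 0, 0, 0, 0, 0],
)

```text
time_s: 13.1
ee_pos: [0.6317, 0.1225, 0.1861]
tool_rot: [0.998, -0.061, 0.0, -0.0]
wrist_force: [-0.0, -0.8, -1.8]
grip_width: 0.0184
grip_force: 59.7
```

>>> servo_tool(
  translation=[
    [0, 0, -0.0008],
    [0, 0, 0],
    [0, 0, 0],
  ],
  twist=[0, 0, 0],
)

```text
time_s: 13.4
ee_pos: [0.6317, 0.1225, 0.1857]
tool_rot: [0.998, -0.061, 0.0, -0.0]
wrist_force: [-2.8, -0.3, 5.7]
grip_width: 0.0184
grip_force: 60.5
```

>>> servo_tool(
  translation=[
    [0, 0, 0],
    [0, 0, 0],
    [0, 0, 0],
    [0, 0, 0],
    [0, 0, 0],
    [0, 0, 0],
  ],
  twist=[0, 0, 0, 0, 0, 0],
  grip=-0.25,
)

```text
time_s: 14.0
ee_pos: [0.6316, 0.1225, 0.1852]
tool_rot: [0.998, -0.061, -0.0, -0.0]
wrist_force: [0.3, -0.4, -0.3]
grip_width: 0.0317
grip_force: 0.0
```

>>> servo_tool(
  translation=[
    [0, 0, 0.01],
    [0, 0, 0.04],
    [0, 0, 0.05],
    [-0.0383, -0.0058, 0],
    [-0.0383, -0.0058, 0],
    [-0.0383, -0.0058, 0],
    [-0.0383, -0.0058, 0],
    [-0.0384, -0.0057, 0],
    [0, 0, 0],
    [0, 0, 0],
  ],
  twist=[0, 0, 0, -0.6, -0.6, -0.6, -0.6, -0.6, 0, 0],
)

```text
time_s: 15.0
ee_pos: [0.4399, 0.0936, 0.2865]
tool_rot: [0.996, -0.087, 0.001, -0.0]
wrist_force: [0.5, 0.2, 0.5]
grip_width: 0.0321
grip_force: 0.0
```

```bash
python3 - <<'E'
from h import *
c=shot('wrist','w5')
s=bot.state();print(s['ee_pos'],s['tool_rot'])
P,W=top(c,(100,60,450,384),.018,.0155)
k=abs(P-[440,94]).max(1)<35;P=P[k];(cx,cy),r=cv2.minEnclosingCircle(P.astype(np.float32));print('ring',cx,cy,r,len(P))
E
```

```text
[0.44048351 0.09359026 0.28622277] [ 9.96234612e-01 -8.66931202e-02  9.35902520e-04 -1.57270962e-04]
ring 440.21905517578125 93.29552459716797 22.187358856201172 1570
```

Ring position confirmed. Going down.

>>> servo_tool(
  translation=[
    [0, 0, 0],
    [0, 0, -0.01],
    [0, 0, -0.03],
    [0, 0, -0.03],
    [0, 0, -0.02],
    [0, 0, -0.015],
    [0, 0, -0.008],
    [0, 0, 0],
    [0, 0, 0],
  ],
  twist=[0, 0, 0, 0, 0, 0, 0, 0, 0],
  grip=0.75,
)

```text
time_s: 15.95
ee_pos: [0.4404, 0.0936, 0.1725]
tool_rot: [0.996, -0.087, 0.0, -0.0]
wrist_force: [0.5, 1.0, 0.2]
grip_width: 0.0748
grip_force: 0.0
```

>>> servo_tool(
  translation=[
    [0, 0, 0],
    [0, 0, 0],
    [0, 0, 0],
    [0, 0, 0],
    [0, 0, 0],
    [0, 0, 0],
    [0, 0, 0],
  ],
  twist=[0, 0, 0, 0, 0, 0, 0],
  grip=-1,
)

```text
time_s: 16.65
ee_pos: [0.4403, 0.0936, 0.1733]
tool_rot: [0.996, -0.087, 0.001, -0.0]
wrist_force: [-4.2, -0.5, 11.9]
grip_width: 0.0423
grip_force: 59.5
```

>>> servo_tool(
  translation=[
    [0, 0, 0.015],
    [0, 0, 0.045],
    [0, 0, 0.05],
    [0, 0, 0.01],
    [0.0135, 0.0382, 0],
    [0.0135, 0.0382, 0],
    [0.0135, 0.0382, 0],
    [0.0135, 0.0382, 0],
    [0.0135, 0.0382, 0],
    [0.0135, 0.0382, 0],
    [0.0135, 0.0382, 0],
    [0.0137, 0.038, 0],
  ],
  twist=[0, 0, 0, 0, 0, 0, 0, 0, 0, 0, 0, 0],
)

```text
time_s: 17.85
ee_pos: [0.5484, 0.4007, 0.2915]
tool_rot: [0.996, -0.087, -0.0, 0.0]
wrist_force: [0.6, 0.0, -1.6]
grip_width: 0.0429
grip_force: 62.3
```

>>> servo_tool(
  translation=[
    [0, 0, 0],
    [0, 0, -0.02],
    [0, 0, -0.03],
    [0, 0, -0.03],
    [0, 0, -0.013],
    [0, 0, 0],
    [0, 0, 0],
  ],
  twist=[0, 0, 0, 0, 0, 0, 0],
)

```text
time_s: 18.55
ee_pos: [0.5485, 0.399, 0.2004]
tool_rot: [0.996, -0.087, 0.0, -0.0]
wrist_force: [-0.4, -0.1, -1.4]
grip_width: 0.0423
grip_force: 62.3
```

```bash
python3 - <<'E'
from h import *
a=shot('wrist');b=shot('scene')
x=cv2.resize(b['color'][140:268,350:486],(0,0),fx=3,fy=3)
o=np.zeros((384,512+408,3),np.uint8);o[:,:512]=a['color'];o[:384,512:]=x
cv2.imwrite('pics/p3.png',cv2.resize(o,(800,334)))
E
```

```text
(no output)
```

View pics/p3.png

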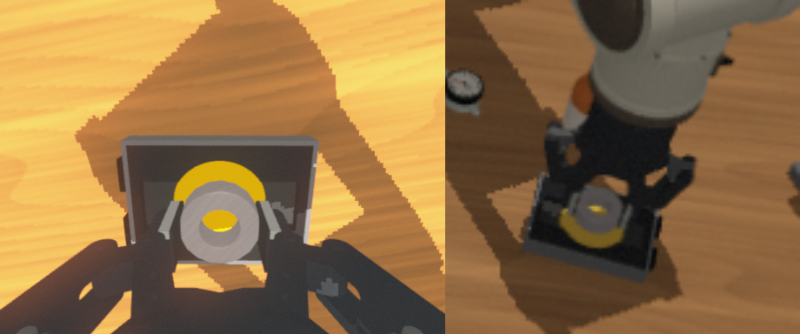

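The ring is laterally centred over the disc, and the apparent x offset matches parallax. The bottle stands clear behind. Lowering.

>>> servo_tool(
  translation=[
    [0, 0, -0.006],
    [0, 0, -0.005],
    [0, 0, -0.003],
    [0, 0, -0.002],
    [0, 0, -0.0013],
    [0, 0, 0],
    [0, 0, 0],
  ],
  twist=[0, 0, 0, 0, 0, 0, 0],
)

```text
time_s: 19.35
ee_pos: [0.5481, 0.3989, 0.1833]
tool_rot: [0.996, -0.087, 0.0, -0.0]
wrist_force: [-9.3, -5.7, 17.8]
grip_width: 0.0422
grip_force: 64.3
```

>>> servo_tool(
  translation=[
    [0, 0, 0],
    [0, 0, 0],
    [0, 0, 0],
    [0, 0, 0],
    [0, 0, 0],
  ],
  twist=[0, 0, 0, 0, 0],
  grip=0.36,
)

```text
time_s: 19.85
ee_pos: [0.5483, 0.399, 0.1818]
tool_rot: [0.996, -0.087, -0.0, -0.0]
wrist_force: [-0.0, 1.6, 0.1]
grip_width: 0.0583
grip_force: 0.0
```

>>> servo_tool(
  translation=[
    [0, 0, 0.01],
    [0, 0, 0.03],
    [0, 0, 0.05],
    [-0.01, -0.01, 0.04],
    [-0.02, -0.03, 0.02],
    [-0.03, -0.035, 0],
    [-0.03, -0.035, 0],
    [-0.03, -0.03, 0],
    [0, 0, 0],
    [0, 0, 0],
  ],
  twist=[0, 0, 0, 0, 0, 0, 0, 0, 0, 0],
)

```text
time_s: 20.85
ee_pos: [0.428, 0.2587, 0.3333]
tool_rot: [0.996, -0.087, 0.001, -0.001]
wrist_force: [-0.2, -0.4, 0.4]
grip_width: 0.0584
grip_force: 0.0
```

```bash
python3 - <<'E'
from h import *
c=shot('wrist','w6');np.savez('w6.npz',**{k:np.array(v) for k,v in c.items()})
s=bot.state();print(s['ee_pos'],s['tool_rot'],s['time_s'])
E
```

```text
[0.42858916 0.25916055 0.33296453] [ 9.96222631e-01 -8.68304735e-02  8.03920741e-04 -5.40361478e-04] 20.9
```

View pics/w6.png

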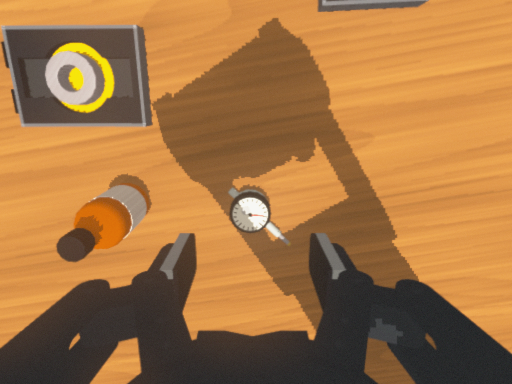

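Wrist view 6: ring is seated in its case at (75,77). The dial face is at (250,212), its plunger tip at (287,243) and its cap at (232,190). The bottle stands at (130,200).

```bash
python3 - <<'E'
from h import *
c=dict(np.load('w6.npz'))
P,W=top(c,(215,175,300,255),.024,.019);(cx,cy),r=cv2.minEnclosingCircle(P.astype(np.float32));print('dial',cx,cy,r,len(P))
hsv=cv2.cvtColor(c['color'],cv2.COLOR_BGR2HSV)
P2,W2=top(c,(215,175,300,255),.006,.003)
ax=ray(c,[(287,243),(279,237),(232,190)],.007)[:,:2]*1000;print(ax)
C=np.array([cx,cy])
for p in ax[:2]:v=p-C;print(np.degrees(np.arctan2(v[1],v[0])),np.hypot(*v))
v=C-ax[2];print(np.degrees(np.arctan2(v[1],v[0])),np.hypot(*v))
v=ax[0]-ax[2];print('cap-tip',np.degrees(np.arctan2(v[1],v[0])),np.hypot(*v))
S,W=top(c,(20,40,120,118),.028,.0235);print('ring',cv2.minEnclosingCircle(S.astype(np.float32)),np.percentile(W[:,2],50))
W=world(c);u=W[60:95,55:95];k=(u[...,2]>.0235);print(np.median(u[k][:,2]))
E
```

```text
dial 396.03778076171875 267.491943359375 21.129880905151367 1291
[[348.55408478 235.19860874]
 [357.08882937 242.70948745]
 [417.66997931 282.58601229]]
-145.78064991822762 57.42439242161062
-147.5322007021028 46.164823569371514
-145.0942312329451 26.377697601203543
cap-tip -145.56459284198596 83.80079290464013
ring ((546.7764282226562, 397.9405822753906), 23.040678024291992) 0.02743657927864132
0.027437024468727367
```

>>> servo_tool(
  translation=[
    [-0.0054, 0.0014, 0],
    [-0.0054, 0.0014, 0],
    [-0.0054, 0.0014, -0.01],
    [-0.0054, 0.0014, -0.02],
    [-0.0054, 0.0014, -0.03],
    [-0.0055, 0.0014, -0.03],
    [0, 0, -0.03],
    [0, 0, -0.02],
    [0, 0, -0.013],
    [0, 0, -0.007],
    [0, 0, 0],
    [0, 0, 0],
  ],
  twist=[7.4, 7.4, 7.4, 7.4, 7.4, 7.4, 0, 0, 0, 0, 0, 0],
  grip=0.65,
)

```text
time_s: 22.1
ee_pos: [0.3962, 0.2677, 0.1727]
tool_rot: [0.955, 0.296, 0.0, -0.0]
wrist_force: [1.0, -0.6, 0.7]
grip_width: 0.0704
grip_force: 0.0
```

>>> servo_tool(
  translation=[
    [0, 0, 0],
    [0, 0, 0],
    [0, 0, 0],
    [0, 0, 0],
    [0, 0, 0],
    [0, 0, 0],
    [0, 0, 0],
  ],
  twist=[0, 0, 0, 0, 0, 0, 0],
  grip=-1,
)

```text
time_s: 22.8
ee_pos: [0.396, 0.2675, 0.173]
tool_rot: [0.955, 0.296, 0.001, -0.0]
wrist_force: [-4.0, -1.1, 11.0]
grip_width: 0.0404
grip_force: 59.3
```

>>> servo_tool(
  translation=[
    [0, 0, 0.015],
    [0, 0, 0.04],
    [0, 0, 0.05],
    [0, 0, 0.02],
    [0.0105, -0.0405, 0],
    [0.0105, -0.0405, 0],
    [0.0105, -0.0405, 0],
    [0.0105, -0.0405, 0],
    [0.0105, -0.0405, 0],
    [0.0105, -0.0405, 0],
    [0.0105, -0.0405, 0],
    [0.0105, -0.0405, 0],
  ],
  twist=[0, 0, 0, 0, -1.9, -1.9, -1.9, -1.9, -1.9, -1.9, -1.9, -1.9],
)

```text
time_s: 24.0
ee_pos: [0.4797, -0.0584, 0.2974]
tool_rot: [0.986, 0.166, 0.0, 0.0]
wrist_force: [-0.2, 0.0, -1.4]
grip_width: 0.0405
grip_force: 61.1
```

>>> servo_tool(
  translation=[
    [0.0105, -0.0405, 0],
    [0.0105, -0.0405, 0],
    [0.0105, -0.0405, 0],
    [0.0105, -0.0405, 0],
    [0.0105, -0.0405, 0],
    [0.0105, -0.0405, 0],
    [0.0105, -0.0405, 0],
    [0.0105, -0.0405, 0],
    [0, 0, 0],
    [0, 0, 0],
    [0, 0, 0],
  ],
  twist=[-1.95, -1.95, -1.95, -1.95, -1.95, -1.95, -1.95, -1.95, 0, 0, 0],
)

```text
time_s: 25.1
ee_pos: [0.5637, -0.3799, 0.297]
tool_rot: [0.999, 0.032, -0.0, -0.0]
wrist_force: [0.1, 0.4, -1.1]
grip_width: 0.0403
grip_force: 61.2
```

>>> servo_tool(
  translation=[
    [0, 0, -0.02],
    [0, 0, -0.03],
    [0, 0, -0.03],
    [0, 0, -0.015],
    [0, 0, 0],
    [0, 0, 0],
  ],
  twist=[0, 0, 0, 0, 0, 0],
)

```text
time_s: 25.7
ee_pos: [0.5641, -0.3804, 0.2033]
tool_rot: [0.999, 0.032, 0.0, 0.0]
wrist_force: [0.4, -0.1, -1.2]
grip_width: 0.0403
grip_force: 61.2
```

```bash
python3 - <<'E'
from h import *
a=shot('wrist');b=shot('scene')
s=bot.state();print(s['ee_pos'],s['tool_rot'])
x=cv2.resize(b['color'][130:240,60:180],(0,0),fx=3,fy=3)
o=np.zeros((384,512+360,3),np.uint8);o[:,:512]=a['color'];o[:330,512:]=x
cv2.imwrite('pics/p4.png',cv2.resize(o,(800,352)))
E
```

```text
[ 0.56415382 -0.38071493  0.20394367] [9.99486824e-01 3.20083879e-02 9.49165508e-04 8.06456054e-04]
```

View pics/p4.png

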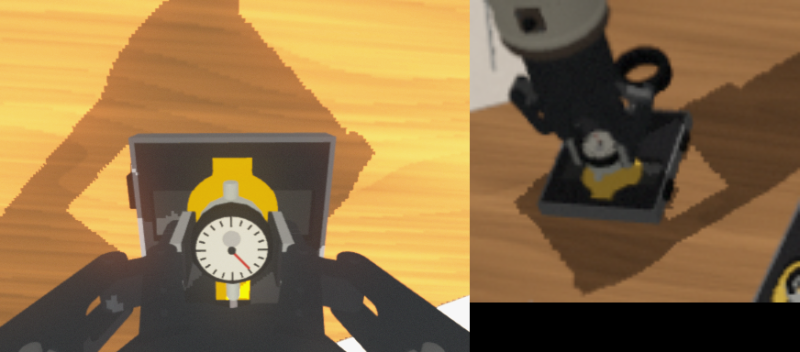

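The dial is aligned with the disc and channel: cap at the top, stem at the bottom. Lowering.

>>> servo_tool(
  translation=[
    [0, 0, -0.006],
    [0, 0, -0.006],
    [0, 0, -0.004],
    [0, 0, -0.003],
    [0, 0, -0.001],
    [0, 0, 0],
    [0, 0, 0],
  ],
  twist=[0, 0, 0, 0, 0, 0, 0],
)

```text
time_s: 26.5
ee_pos: [0.5636, -0.3806, 0.183]
tool_rot: [0.999, 0.032, -0.0, -0.0]
wrist_force: [-7.4, 6.2, 14.8]
grip_width: 0.0405
grip_force: 63.2
```

Seated with contact. Releasing, then backing off high for a final check.

>>> servo_tool(
  translation=[
    [0, 0, 0],
    [0, 0, 0],
    [0, 0, 0],
    [0, 0, 0],
    [0, 0, 0],
  ],
  twist=[0, 0, 0, 0, 0],
  grip=0.33,
)

```text
time_s: 27.0
ee_pos: [0.5638, -0.3806, 0.1818]
tool_rot: [0.999, 0.032, -0.0, -0.0]
wrist_force: [0.3, -0.8, -0.6]
grip_width: 0.0567
grip_force: 0.0
```

>>> servo_tool(
  translation=[
    [0, 0, 0.01],
    [0, 0, 0.03],
    [0, 0, 0.05],
    [0, 0, 0.04],
    [-0.03, 0.03, 0.03],
    [-0.03, 0.035, 0.02],
    [-0.03, 0.035, 0.0],
    [-0.02, 0.03, 0],
    [0, 0, 0],
    [0, 0, 0],
  ],
  twist=[0, 0, 0, 0, 0, 0, 0, 0, 0, 0],
)

```text
time_s: 28.0
ee_pos: [0.4548, -0.2515, 0.362]
tool_rot: [0.999, 0.032, 0.001, 0.001]
wrist_force: [0.7, -0.1, 0.1]
grip_width: 0.0569
grip_force: 0.0
```

```bash
python3 - <<'E'
from h import *
a=shot('wrist');b=shot('scene')
W=world(a);hits=lambda x,y,r,z0,z1:W[(np.hypot(W[...,0]-x,W[...,1]-y)<r)&(W[...,2]>z0)&(W[...,2]<z1)]
q=hits(.564,-.3805,.045,.029,.05);print('dial top',cv2.minEnclosingCircle((q[:,:2]*1000).astype(np.float32)),np.median(q[:,2]),q[:,2].std())
q=hits(.615,-.131,.03,.02,.05);print('mic top z',np.percentile(q[:,2],95) if len(q) else None)
x=cv2.resize(b['color'][150:270,80:440],(0,0),fx=2.2,fy=2.2)
cv2.imwrite('pics/fs.png',x);cv2.imwrite('pics/fw.png',a['color'])
Wb=world(b)
for n,(x,y) in dict(dial=(.564,-.3805),ring=(.5485,.399),plug=(.631,.122),mic=(.615,-.131)).items():
    k=(np.hypot(Wb[...,0]-x,Wb[...,1]-y)<.02);print(n,np.percentile(Wb[k][:,2],[50,90,98]).round(4))
E
```

```text
dial top ((562.0077514648438, -379.4254455566406), 21.22447395324707) 0.033757516777777385 0.0010002190998742303
mic top z 0.0283155726690371
dial [0.0329 0.0369 0.0381]
ring [0.0264 0.0295 0.0309]
plug [0.026  0.031  0.0333]
mic [0.0232 0.0285 0.0305]
```

View pics/fs.png

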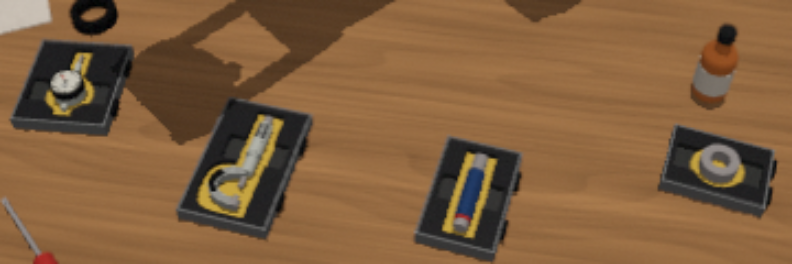

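View pics/fw.png

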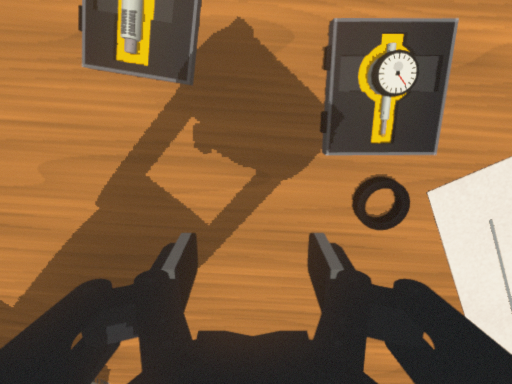

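All four instruments lie in their own cut-outs, with tops at the expected heights (dial 34 mm, micrometer 28, ring 27–28, plug about 30). The bottle and tape haven't moved.

```bash
python3 -c "
from rig import bot
print(bot.hand_in())"
```

```text
the job is handed in; nothing more can be done
None
```

The dial indicator, setting ring, plug gauge and micrometer are each set down flat in their own case. I handed the job in at about 28 s with the gripper clear and the bottle and tape untouched; the hand-in returned no verdict.

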